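# Check that a brake lever stops short of the bar

### The job

Two handlebar ends are mounted on the bench. On the one with the long lever, press the lever in towards the bar with the outside of your fingers until it comes up against its stop, keep it there for at least a second so that the gap to the bar can be seen, then ease it back out under control until it rests fully released, and move clear. Push firmly but do not force it, do not reach between lever and bar or touch the bar, do not let the lever snap back, and leave the short lever's control and the loose things alone.

Things in the scene. Friction and masses are not known exactly. Their poses are not given: they have to be found in the camera images.
- long_control: Handlebar end on a grey stand fixed to the bench; origin on the bench under mid-bar. Bar level along y, centreline 100 mm up. Stand (base 100 x 90 x 10 mm, post, clamp; top at 118 mm, screw heads 122) at y +35 to +125 mm. Lever on the bar's -x side, same height: upright pivot pin at (-42, +40, 100) mm, blade runs to -y. Bare metal blade 150 mm long: the one to check.
- long_bar: Bar of the long-lever control with its black rubber grip and dark lever perch. Origin and axes as long_control. Bar y = -125 to +117 mm; grip 32 mm in diameter over y = -125 to +5 mm, ending in a flange 42 mm in diameter at y +10 mm; nothing stands under the grip.
- long_inner: The bar-facing side of the long lever's blade (part of the blade). Turns with the lever; origin on the pivot pin. Touching it means a finger is between lever and bar.
- long_pivot (a point): The long lever's pivot pin at blade mid height, 100 mm above the bench. Axes turn with the lever: z up (hinge axis), -y along the blade from pivot to tip, +x from the blade towards the bar: the blade is pressed in its +x direction.
- long_press (a point): A good point to press: on the long blade's outer face (away from the bar), mid height, 120 mm from the pivot, 30 mm short of the ball tip (20 mm in diameter). Axes as long_pivot. Blade 16 mm high (92 to 108 mm above the bench), 12 mm thick; outer face 6 mm outside the pivot's axis. Outside it is free space down to the bench.
- long_lever (a joint): Long lever's angle (rad): 0 = released (rests there by its spring, blade splayed 0.31 from the bar), grows as pressed in, 0.30 = rigid stop, blade nearly parallel to the bar, 20 mm gap to the grip. Travel at the press point 36 mm. Spring force there about 1.7 N at first, 6.7 N at the stop; let go, it snaps back.
- short_control: Handlebar end on a grey stand fixed to the bench; origin on the bench under mid-bar. Bar level along y, centreline 100 mm up. Stand (base 100 x 90 x 10 mm, post, clamp; top at 118 mm, screw heads 122) at y +35 to +125 mm. Lever on the bar's -x side, same height: upright pivot pin at (-42, +40, 100) mm, blade runs to -y. Bare metal blade 85 mm long, else alike. Leave alone.
- short_lever (a joint): Angle of the short lever (rad), 0 = released. It must stay so.
- piston: Loose bystander: bare metal piston standing on the bench, 58 mm in diameter, 52 mm high; origin under its centre.
- threadlock: Loose bystander: small bottle with a pointed cap standing on the bench, 40 mm in diameter, 106 mm high; origin under its centre.
- bearing: Loose bystander: ball bearing lying flat, 47 mm in diameter, 14 mm high; origin under its centre.
- spanner: Loose bystander: steel combination spanner lying flat, 142 x 19 x 8 mm; origin under its centre.

How it is judged (in metres and radians):
On the way, in this order (a step that is already met when the one before it is completed fails the run):
1. the long lever is pressed by the fingers against its stop (within 0.025 rad) and kept there for 1 s (value of joint long_lever above 0.275 rad and contact force between the fingers and long_control above 1 N), for 1 s.
2. the long lever is back out, fully released (under 0.03 rad) (value of joint long_lever below 0.03 rad), for 0.2 s.
At the end, for the whole second after the job is handed in: After having been held at its stop, the long lever rests released (under 0.03 rad), the short lever is released (under 0.03 rad), and the loose things are within 15 mm of where they stood (value of joint each of long_lever, short_lever below 0.03 rad and distance of each of piston, threadlock, bearing, spanner from where it was at the start of the episode below 0.015 m); the robot touches nothing.
It fails at once if the long lever is forced (more than 45 N on it and its control) (contact force between any of the fingers, the arm and long_control above 45 N).
It fails at once if a finger reaches between lever and bar or pinches the lever (over 1 N on the blade's bar-facing side), or touches the bar (over 2 N) (contact force between any of the fingers, the arm and long_inner above 1 N or contact force between any of the fingers, the arm and long_bar above 2 N).
It fails at once if the long lever snaps back (returns faster than 3 rad/s) (velocity of joint long_lever below -3 rad/s).
It fails at once if the short lever's control is touched with more than 2 N (contact force between any of the fingers, the arm and short_control above 2 N).
It fails at once if a loose thing is moved more than 15 mm (distance of any of piston, threadlock, bearing, spanner from where it was at the start of the episode above 0.015 m).
It also fails if it takes over 42 s, if anything falls off the work surface, if the arm or the gripper's body presses on something with over 40 N, if the wrist force passes 120 N, or if a joint passes its speed limit or range.

### The arm

A 7-joint arm with a two-finger parallel gripper is mounted at the origin on a cart in front of the work surface, level with it; the furniture and walls round the work are solid. World frame = base frame: x ahead of the robot, y to its left, z up, the work surface at z = 0. Lengths are in mm, angles in rad, forces in N, time in s.
With the tool pointing down it reaches from about 400 to 850 mm from the base axis. Payload 6.9 kg.
Tool frame: the origin (TCP) lies at the very end of the fingers, on their centre line; the grasp point (between the pads) lies bot.hold_point_z behind it (bot.hold_point_z is the distance from the TCP to the grasp point, in mm); z points along the fingers, y is the line along which they close (so a half turn about z gives the same grasp; the last joint's range is limited). The gripper opens to 85 mm and grips with 20 to 120 N. Pads are 22 mm wide; open, the fingers measure 114 mm over their backs; the gripper's body (76 mm by 85 mm) begins 54 mm behind the grasp point. The pads swing forward as they close: fully open they stand 13 mm farther back than shut.
Start: joints at [-1.163, 0.507, -0.238, 1.5, 0.126, 1.149, -0.155], TCP at [186.39, 596.549, 231.275] pointing down, gripper open.
Joint ranges: [-3.08, 3.08], [-0.24, 2.05], [-1.43, 1.35], [0, 2.5], [-1.52, 4.66], [0.17, 1.96], [-2.89, 2.89]. Speed limits (rad/s): [2.39, 2.39, 3.14, 3.14, 3.14, 3.14, 3.14].

### API

Orientations are given as a unit quaternion [x, y, z, w].
In Python, from bench import bot gives the robot as it stands.
- The arm moves only by the shell command python3 -m crank 'ROWS' [OPENING] [FORCE]. ROWS is JSON, a list of rows, each an object of numbers: "x", "y", "z": the shift along the world's x, y, z in mm; "ax", "ay", "az": the turn, a rotation vector about the world's x, y, z in degrees. A call has 1 to 5 rows; each row shifts and turns the commanded pose from where the row before left it; what a row does not reach is not made up. A row lasts 1/12 s, in which the tool goes at most 41.7 mm and 7.16 degrees, less where a joint would pass 70% of its speed; a pose out of reach is approached as far as the arm can. A call is refused whole if a number of a shift passes 41.7 or a number of a turn 7.16, either way. A call with a gripper value outside its range is refused whole. OPENING is the finger opening in mm, from 0 to 85.4, set as the call begins (- or left out, the last holds). The fingers move at their own pace and stop on an object; FORCE is the grip in N (left out, the last holds). Time passes only in rows, so rows that do not move let the fingers close. It gives the time, the measured TCP pose, the force, the opening and the grip force at its end, in the units of the state.
- bot.read_state(): the state, without advancing time (a new reading comes with each control period).
- bot.read_camera(name): name is "scene" or "top" or "wrist"; returns (picture, depth): 420x560x3 uint8, red, green, blue; 420x560 float32, mm along the optical axis (not along the pixel's ray), 0 where there is no reading.
- bot.camera_info(name): a dict with "mtx" (3x3 intrinsics, pixels), "rvec" (rotation vector, rad) and "tvec" (3), from world to camera coordinates, as OpenCV has them. Camera axes: x right, y down, z forward; pixel columns grow to the right and rows downward; lengths in mm; the calibration is good to about 2 mm. A picture is of the moment at which its call begins: read the wrist's pose just before it. camera_info takes no time and is no camera call; for the wrist camera it gives the pose at the moment of the call.
- bot.hand_in(): hands the job in; it is judged then, once.
Trained networks look in the newest picture that a camera, given by its name, has taken for a name from the list of things; names that differ only in an ending like _2 or _b are one class to them, and where a whole thing is asked for, a point or a joint stands for the part that bears it (a point fixed in the world has none). Each returns a list of dicts, best first, with "p" (0 to 1); they miss things now and then, are a little off and sometimes report something else, mostly with a low value. They report only what shows in the picture. A call takes as long as a camera call.
- bot.search_frame(camera, name): "at" ([x, y, z] in mm, in world coordinates, good to about 4 mm: the middle of the surface that is visible of it).
- bot.regions_of(camera, name): "pixels" (420x560 bool, what is visible of it).
The state is a dict: "time_s": time; "qpos": joint angles; "joint_velocities": joint speeds; "joint_torque": joint torques, N m; "ee_pos": TCP position; "tool_rot": TCP orientation; "ft_force": force on the tool from outside, world axes, zero at the start; "ft_torque": the same for the moment, N m; "width": finger opening in mm; "grasp_force": force on a finger pad.
Only numpy, scipy, OpenCV 4.12 (cv2) and the standard library are available. Lean on these libraries where they do the work, as an engineer would, in place of code of your own. Each camera call takes 0.05 s, during which the arm holds its last target. There are 200 camera calls.

## Working session

There is one attempt and no reset: what is moved stays moved. The work goes in short steps, Python scripts to look and compute and a shell command to move; the robot and the scene stay as the last step left them, time stands still between calls to the robot, and variables do not carry over. Pictures are saved under pics/ and viewed, at most 10 in all, crops included, and the job is handed in when it is done.

```bash
mkdir -p pics; cat > h.py <<'E'
import numpy as np,cv2
from bench import bot
def cloud(cam):
    i=bot.camera_info(cam); im,d=bot.read_camera(cam)
    K=np.array(i['mtx']);R=cv2.Rodrigues(np.array(i['rvec'],float))[0];t=np.array(i['tvec'],float).ravel()
    v,u=np.mgrid[:420,:560]
    P=np.stack([(u-K[0,2])/K[0,0]*d,(v-K[1,2])/K[1,1]*d,d],-1)
    return im,d,(P-t)@R
E
python3 - <<'E'
from h import *
s=bot.read_state();print(s['time_s'],s['ee_pos'],s['tool_rot'],s['ft_force'],s['width'],bot.hold_point_z)
ims=[]
for c in ('top','scene'):
    im,d,W=cloud(c);np.savez('pics/'+c,im=im,d=d,W=W)
    cv2.imwrite(f'pics/{c}.png',im[...,::-1])
    for n in ('long_control','long_bar','long_lever','long_press','long_pivot','short_control','short_lever','piston','threadlock','bearing','spanner'):
        print(c,n,[(np.round(r['at']),round(r['p'],2)) for r in bot.search_frame(c,n)[:2]])
E
```

```text
0.0 [186.27503367 596.06919031 230.44612079] [ 1.50783273e-01  9.88566454e-01 -8.68480211e-04 -1.24546416e-04] [ 0.53700527 -0.10030878  1.09923932] 85.55622026286085 18.700000000000003
top long_control [(array([ 567., -121.,  110.]), 0.6)]
top long_bar [(array([ 572., -170.,  112.]), 0.67)]
top long_lever [(array([ 511., -215.,  107.]), 0.67)]
top long_press [(array([ 515., -211.,  107.]), 0.74)]
top long_pivot [(array([525., 122., 101.]), 0.72), (array([ 513., -210.,  106.]), 0.56)]
top short_control [(array([566., 183., 106.]), 0.65)]
top short_lever [(array([522., 121., 104.]), 0.68)]
top piston [(array([785.,  27.,  47.]), 0.83)]
top threadlock [(array([614., 380.,  62.]), 0.66), (array([ 574., -172.,  108.]), 0.23)]
top bearing [(array([377., -58.,  12.]), 0.56), (array([ 568., -121.,  109.]), 0.27)]
top spanner []
scene long_control [(array([ 556., -133.,   96.]), 0.6), (array([774.,  11.,  42.]), 0.3)]
scene long_bar [(array([ 571., -193.,  115.]), 0.58)]
scene long_lever [(array([ 512., -216.,  103.]), 0.77)]
scene long_press [(array([ 512., -214.,  104.]), 0.59)]
scene long_pivot [(array([ 513., -215.,  103.]), 0.93)]
scene short_control [(array([563., 186.,  95.]), 0.68)]
scene short_lever [(array([524., 127., 103.]), 0.6), (array([556., 186.,  97.]), 0.54)]
scene piston [(array([771.,  11.,  41.]), 0.82)]
scene threadlock [(array([609., 381.,  42.]), 0.54)]
scene bearing [(array([375., -61.,  14.]), 0.63), (array([ 445., -436.,    7.]), 0.2)]
scene spanner [(array([ 444., -434.,    6.]), 0.63)]
```

View pics/top.png

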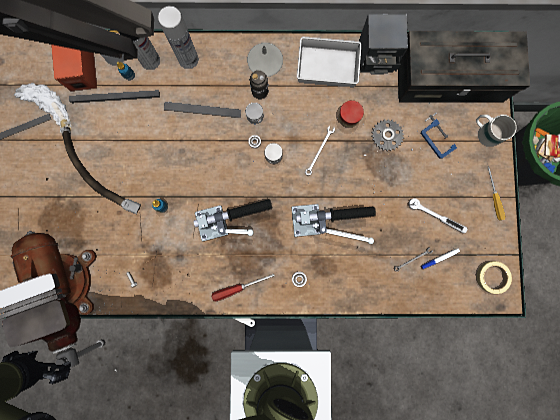

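View pics/scene.png

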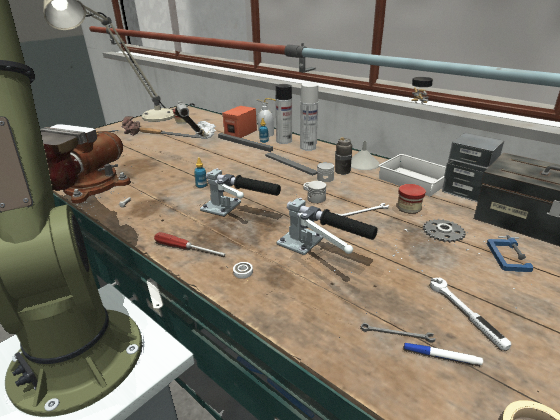

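The top view shows the long control on the right: grip at about (330–375, 212) and lever from (320, 231) to its ball tip at (370, 240). The short control is at about (230, 220) and the bearing at (299, 280). Next I'll fit the bar and blade lines.

```bash
python3 - <<'E'
from h import *
for c in ('top','scene'):
    z=np.load(f'pics/{c}.npz');W=z['W'];im=z['im']
    bot.read_camera(c)
    for n in ('long_lever','long_bar'):
        r=bot.regions_of(c,n)
        if not r: print(c,n,'none');continue
        m=r[0]['pixels'];P=W[m];g=im[m].astype(float).mean(1)
        P=P[(P[:,2]>85)&(P[:,2]<135)&(z['d'][m]>0)]
        l=cv2.fitLine(P[:,:2].astype(np.float32),cv2.DIST_HUBER,0,.01,.01).ravel()
        if l[1]>0:l[:2]*=-1
        s=(P[:,:2]-l[2:])@l[:2];q=(P[:,:2]-l[2:])@np.array([-l[1],l[0]])
        print(c,n,len(P),'dir',l[:2],'ang',np.degrees(np.arctan2(l[0],-l[1])),'c',l[2:],'s',np.percentile(s,[0,2,50,98,100]).round(),'q',np.percentile(q,[3,50,97]).round(1),'z',np.percentile(P[:,2],[3,50,97]).round())
        print('   ends',l[2:]+l[:2]*s.min(),l[2:]+l[:2]*s.max())
top=np.load('pics/top.npz')['im'];sc=np.load('pics/scene.npz')['im']
a=cv2.resize(top[190:260,280:390],(770,490),interpolation=cv2.INTER_CUBIC)
cv2.imwrite('pics/crop.png',a[...,::-1])
E
```

```text
top long_lever 123 dir [-0.21364905 -0.9769105 ] ang -12.336282 c [ 514.1039  -206.78702] s [-65. -62. -17.  72.  75.] q [-5.5  0.   6.1] z [100. 106. 111.]
   ends [ 527.93287828 -143.55391903] [ 498.15064172 -279.73322269]
top long_bar 801 dir [ 0.12849346 -0.99171036] ang 7.3825436 c [ 575.7948  -178.24512] s [-132. -126.   -8.  104.  110.] q [-38.1   0.   17.9] z [ 99. 112. 119.]
   ends [558.80489634 -47.1173258 ] [ 589.89875771 -287.09922895]
scene long_lever 447 dir [-0.20743857 -0.97824806] ang -11.972287 c [ 511.47855 -208.43198] s [-86. -80.   5.  76.  77.] q [-4.4 -0.1  9.4] z [ 93. 104. 109.]
   ends [ 529.28036478 -124.48136737] [ 495.48989051 -283.83199045]
scene long_bar 1077 dir [ 0.09686904 -0.99529713] ang 5.558903 c [ 571.61346 -205.50255] s [-156. -113.   -6.   85.   86.] q [-32.4   0.   16.9] z [ 90. 109. 118.]
   ends [556.54776978 -50.70754695] [ 579.93747759 -291.02901576]
```

View pics/crop.png

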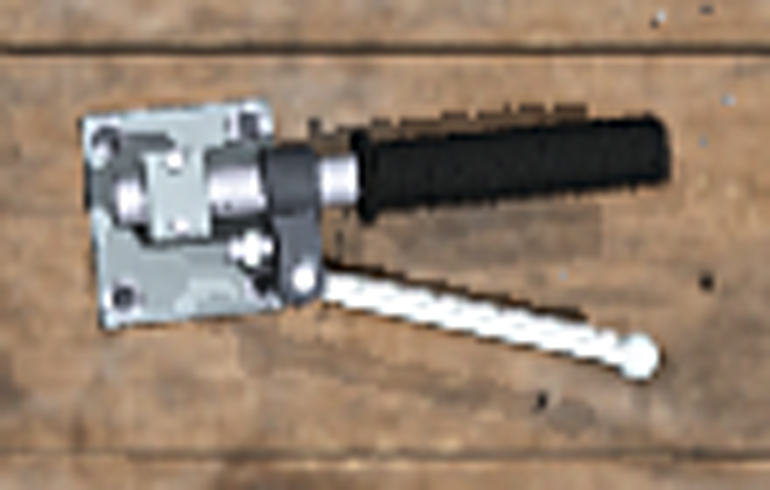

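The crop shows the blade running from the pivot at about crop (305, 278) to the ball at (640, 357). Fit results:

| Quantity | Value |
|---|---|
| Bar yaw | about +5.6° |
| Blade, released | −12.1° |
| Pivot | about (529, −127) |
| Outer press point, released | about (498, −243) |
| Outer press point, at stop | about (534, −246) |

I'll close the fingers and swing round along an arc.

```bash
python3 -m crank '[{"x":27,"y":-22},{"x":27,"y":-22},{"x":27,"y":-22},{"x":27,"y":-22},{"x":27,"y":-22}]' 0 20
python3 -m crank '[{"x":27,"y":-22},{"x":27,"y":-22},{"x":27,"y":-22},{"x":11,"y":-31},{"x":11,"y":-31}]'
```

```text
invalid input
invalid input
```

```bash
python3 -m crank '[{"x":27,"y":-22,"z":0,"ax":0,"ay":0,"az":1},{"x":27,"y":-22,"z":0,"ax":0,"ay":0,"az":1}]' 0 20
```

```text
time_s: 1.67
ee_pos: [238.5, 553.4, 231.1]
tool_rot: [0.131, 0.991, 0.0, -0.001]
ft_force: [1.5, -0.8, 0.0]
width: 63.9
grasp_force: 0.0
```

```bash
python3 -m crank '[{"x":27,"y":-22,"z":0,"ax":0,"ay":0,"az":1},{"x":27,"y":-22,"z":0,"ax":0,"ay":0,"az":1},{"x":27,"y":-22,"z":0,"ax":0,"ay":0,"az":1},{"x":27,"y":-22,"z":0,"ax":0,"ay":0,"az":0},{"x":27,"y":-22,"z":0,"ax":0,"ay":0,"az":0}]'
python3 -m crank '[{"x":27,"y":-22,"z":0,"ax":0,"ay":0,"az":0},{"x":11,"y":-31,"z":0,"ax":0,"ay":0,"az":0},{"x":11,"y":-31,"z":0,"ax":0,"ay":0,"az":0},{"x":11,"y":-31,"z":0,"ax":0,"ay":0,"az":0},{"x":11,"y":-31,"z":0,"ax":0,"ay":0,"az":0}]'
```

```text
time_s: 2.08
ee_pos: [376.5, 441.3, 231.4]
tool_rot: [0.107, 0.994, 0.0, 0.0]
ft_force: [0.8, -0.4, -0.3]
width: 0.7
grasp_force: 0.0
time_s: 2.5
ee_pos: [446.8, 295.0, 231.3]
tool_rot: [0.108, 0.994, 0.0, 0.0]
ft_force: [-0.1, 0.7, 0.2]
width: 0.3
grasp_force: 0.0
```

```bash
python3 -m crank '[{"x":2,"y":-32,"z":0,"ax":0,"ay":0,"az":0},{"x":2,"y":-32,"z":0,"ax":0,"ay":0,"az":0},{"x":2,"y":-32,"z":0,"ax":0,"ay":0,"az":0},{"x":2,"y":-32,"z":0,"ax":0,"ay":0,"az":0},{"x":2,"y":-32,"z":0,"ax":0,"ay":0,"az":0}]'
python3 -m crank '[{"x":0,"y":-32,"z":0,"ax":0,"ay":0,"az":0},{"x":0,"y":-32,"z":0,"ax":0,"ay":0,"az":0},{"x":0,"y":-32,"z":0,"ax":0,"ay":0,"az":0},{"x":0,"y":-32,"z":0,"ax":0,"ay":0,"az":0},{"x":0,"y":-32,"z":0,"ax":0,"ay":0,"az":0}]'
python3 -m crank '[{"x":0,"y":-32,"z":0,"ax":0,"ay":0,"az":0},{"x":0,"y":-32,"z":0,"ax":0,"ay":0,"az":0},{"x":0,"y":-32,"z":0,"ax":0,"ay":0,"az":0},{"x":0,"y":-32,"z":0,"ax":0,"ay":0,"az":0},{"x":0,"y":-32,"z":0,"ax":0,"ay":0,"az":0}]'
python3 -m crank '[{"x":0,"y":-32,"z":0,"ax":0,"ay":0,"az":0},{"x":0,"y":-16,"z":0,"ax":0,"ay":0,"az":0},{"x":0,"y":0,"z":0,"ax":0,"ay":0,"az":0}]'
```

```text
time_s: 2.92
ee_pos: [456.3, 135.1, 231.5]
tool_rot: [0.108, 0.994, 0.0, 0.0]
ft_force: [1.2, 0.8, -0.8]
width: 0.2
grasp_force: 0.0
time_s: 3.33
ee_pos: [456.2, -25.0, 231.6]
tool_rot: [0.108, 0.994, -0.0, 0.0]
ft_force: [1.0, -0.4, -0.3]
width: -0.2
grasp_force: 0.0
time_s: 3.75
ee_pos: [456.2, -185.0, 231.6]
tool_rot: [0.107, 0.994, -0.0, 0.0]
ft_force: [0.6, -0.6, -0.1]
width: -0.3
grasp_force: 0.0
time_s: 4.0
ee_pos: [455.6, -236.2, 231.3]
tool_rot: [0.111, 0.994, -0.001, 0.0]
ft_force: [0.3, 0.2, 0.1]
width: 0.0
grasp_force: 0.0
```

```bash
python3 -m crank '[{"x":0,"y":0,"z":-30,"ax":0,"ay":0,"az":0},{"x":0,"y":-2,"z":-30,"ax":0,"ay":0,"az":0},{"x":0,"y":-2,"z":-30,"ax":0,"ay":0,"az":0},{"x":0,"y":-2,"z":-30,"ax":0,"ay":0,"az":0},{"x":0,"y":0,"z":-30,"ax":0,"ay":0,"az":0}]'
python3 -m crank '[{"x":0,"y":0,"z":0,"ax":0,"ay":0,"az":0}]'
python3 - <<'E'
from h import *
im,d,W=cloud('scene'); im2,_,_=cloud('wrist')
a=cv2.resize(im[130:310,230:430],(600,540)) 
cv2.imwrite('pics/a.png',np.hstack([cv2.resize(im[150:290,250:410],(400,350)),cv2.resize(im2,(400,350))])[...,::-1])
E
```

```text
time_s: 4.42
ee_pos: [456.7, -236.8, 80.3]
tool_rot: [0.107, 0.994, 0.0, 0.001]
ft_force: [-0.2, 0.3, -0.4]
width: 0.2
grasp_force: 0.0
time_s: 4.5
ee_pos: [453.8, -235.1, 76.9]
tool_rot: [0.107, 0.994, 0.002, -0.004]
ft_force: [-0.1, 0.5, -0.1]
width: -0.1
grasp_force: 0.0
```

View pics/a.png

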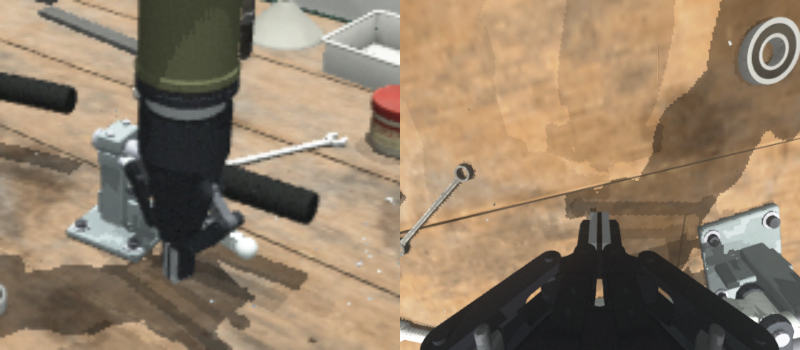

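The left half shows the fingertips outside the blade, short of the ball at (243, 243), with the bearing and stand well clear. Next I'll approach slowly to contact.

```bash
python3 -m crank '[{"x":5,"y":-1,"z":2,"ax":0,"ay":0,"az":0},{"x":5,"y":-1,"z":2,"ax":0,"ay":0,"az":0},{"x":5,"y":-1,"z":1,"ax":0,"ay":0,"az":0},{"x":3,"y":0,"z":0,"ax":0,"ay":0,"az":0},{"x":2,"y":0,"z":0,"ax":0,"ay":0,"az":0}]'
python3 -m crank '[{"x":2,"y":0,"z":0,"ax":0,"ay":0,"az":0},{"x":2,"y":0,"z":0,"ax":0,"ay":0,"az":0},{"x":1,"y":0,"z":0,"ax":0,"ay":0,"az":0},{"x":1,"y":0,"z":0,"ax":0,"ay":0,"az":0}]'
python3 -m crank '[{"x":1,"y":0,"z":0,"ax":0,"ay":0,"az":0},{"x":1,"y":0,"z":0,"ax":0,"ay":0,"az":0},{"x":1,"y":0,"z":0,"ax":0,"ay":0,"az":0},{"x":1,"y":0,"z":0,"ax":0,"ay":0,"az":0}]'
```

```text
time_s: 5.02
ee_pos: [477.7, -240.7, 87.3]
tool_rot: [0.107, 0.994, -0.0, 0.001]
ft_force: [0.0, -1.0, -0.3]
width: 0.2
grasp_force: 0.0
time_s: 5.35
ee_pos: [482.3, -240.4, 86.2]
tool_rot: [0.108, 0.994, 0.0, -0.0]
ft_force: [1.0, -0.7, 0.4]
width: 0.3
grasp_force: 0.0
time_s: 5.68
ee_pos: [486.4, -240.5, 86.2]
tool_rot: [0.108, 0.994, 0.0, -0.0]
ft_force: [-0.1, -0.5, -0.5]
width: -0.1
grasp_force: 0.0
```

```bash
python3 -m crank '[{"x":1,"y":0,"z":0,"ax":0,"ay":0,"az":0},{"x":1,"y":0,"z":0,"ax":0,"ay":0,"az":0},{"x":1,"y":0,"z":0,"ax":0,"ay":0,"az":0},{"x":1,"y":0,"z":0,"ax":0,"ay":0,"az":0}]'
python3 -m crank '[{"x":1,"y":0,"z":0,"ax":0,"ay":0,"az":0.5},{"x":1,"y":0,"z":0,"ax":0,"ay":0,"az":0.5},{"x":1,"y":0,"z":0,"ax":0,"ay":0,"az":0.5},{"x":1,"y":0,"z":0,"ax":0,"ay":0,"az":0.5}]'
python3 -m crank '[{"x":1,"y":0,"z":0,"ax":0,"ay":0,"az":0.5},{"x":1,"y":0,"z":0,"ax":0,"ay":0,"az":0.5},{"x":1,"y":0,"z":0,"ax":0,"ay":0,"az":0.5},{"x":1,"y":0,"z":0,"ax":0,"ay":0,"az":0.5}]'
```

```text
time_s: 6.02
ee_pos: [490.5, -240.4, 86.3]
tool_rot: [0.108, 0.994, -0.0, -0.0]
ft_force: [-0.1, -0.4, 0.4]
width: 0.4
grasp_force: 0.0
time_s: 6.35
ee_pos: [493.8, -240.7, 86.2]
tool_rot: [0.09, 0.996, -0.0, -0.001]
ft_force: [-1.5, -2.0, 0.9]
width: -0.3
grasp_force: 1.0
time_s: 6.68
ee_pos: [498.2, -240.6, 86.2]
tool_rot: [0.073, 0.997, -0.0, -0.0]
ft_force: [-3.2, -1.4, 0.6]
width: -0.1
grasp_force: 1.3
```

```bash
python3 -m crank '[{"x":2,"y":0,"z":0,"ax":0,"ay":0,"az":1},{"x":2,"y":0,"z":0,"ax":0,"ay":0,"az":1},{"x":2,"y":0,"z":0,"ax":0,"ay":0,"az":1},{"x":2,"y":0,"z":0,"ax":0,"ay":0,"az":1}]'
python3 -m crank '[{"x":2,"y":0,"z":0,"ax":0,"ay":0,"az":1},{"x":2,"y":0,"z":0,"ax":0,"ay":0,"az":1},{"x":2,"y":0,"z":0,"ax":0,"ay":0,"az":1},{"x":1,"y":0,"z":0,"ax":0,"ay":0,"az":1}]'
python3 -m crank '[{"x":1,"y":0,"z":0,"ax":0,"ay":0,"az":1},{"x":1,"y":0,"z":0,"ax":0,"ay":0,"az":1},{"x":1,"y":0,"z":0,"ax":0,"ay":0,"az":1},{"x":1,"y":0,"z":0,"ax":0,"ay":0,"az":1}]'
```

```text
time_s: 7.02
ee_pos: [506.3, -240.8, 86.2]
tool_rot: [0.037, 0.999, -0.0, -0.0]
ft_force: [-4.2, -3.3, 0.3]
width: 0.1
grasp_force: 2.0
time_s: 7.35
ee_pos: [513.2, -241.0, 86.2]
tool_rot: [0.002, 1.0, -0.0, -0.0]
ft_force: [-5.0, -3.6, 0.3]
width: 0.2
grasp_force: 2.5
time_s: 7.68
ee_pos: [516.7, -241.5, 86.2]
tool_rot: [-0.032, 0.999, -0.0, -0.001]
ft_force: [-5.8, -4.1, 0.9]
width: 0.2
grasp_force: 2.8
```

```bash
python3 -m crank '[{"x":1,"y":0,"z":0,"ax":0,"ay":0,"az":0.5},{"x":1,"y":0,"z":0,"ax":0,"ay":0,"az":0.5},{"x":1,"y":0,"z":0,"ax":0,"ay":0,"az":0},{"x":1,"y":0,"z":0,"ax":0,"ay":0,"az":0}]'
python3 -m crank '[{"x":1,"y":0,"z":0,"ax":0,"ay":0,"az":0},{"x":1,"y":0,"z":0,"ax":0,"ay":0,"az":0}]'
python3 -m crank '[{"x":1,"y":0,"z":0,"ax":0,"ay":0,"az":0},{"x":0,"y":0,"z":0,"ax":0,"ay":0,"az":0}]'
```

```text
time_s: 8.02
ee_pos: [520.4, -241.8, 86.2]
tool_rot: [-0.04, 0.999, -0.001, -0.001]
ft_force: [-6.3, -5.4, 1.0]
width: -0.2
grasp_force: 3.1
time_s: 8.18
ee_pos: [522.4, -241.8, 86.2]
tool_rot: [-0.04, 0.999, -0.001, -0.001]
ft_force: [-6.3, -4.4, 1.1]
width: -0.1
grasp_force: 3.2
time_s: 8.35
ee_pos: [523.5, -241.8, 86.2]
tool_rot: [-0.04, 0.999, -0.001, -0.001]
ft_force: [-5.8, -4.7, 1.7]
width: 0.1
grasp_force: 3.3
```

```bash
python3 -m crank '[{"x":1,"y":0,"z":0,"ax":0,"ay":0,"az":0},{"x":0.5,"y":0,"z":0,"ax":0,"ay":0,"az":0}]'
python3 -m crank '[{"x":1,"y":0,"z":0,"ax":0,"ay":0,"az":0},{"x":0.5,"y":0,"z":0,"ax":0,"ay":0,"az":0}]'
```

```text
time_s: 8.52
ee_pos: [524.8, -241.7, 86.2]
tool_rot: [-0.04, 0.999, -0.001, -0.001]
ft_force: [-6.3, -4.6, 2.1]
width: -0.4
grasp_force: 3.5
time_s: 8.68
ee_pos: [526.2, -241.7, 86.2]
tool_rot: [-0.04, 0.999, -0.0, -0.001]
ft_force: [-8.0, -5.3, 2.1]
width: 0.3
grasp_force: 3.7
```

```bash
python3 -m crank '[{"x":1,"y":0,"z":0,"ax":0,"ay":0,"az":0},{"x":0,"y":0,"z":0,"ax":0,"ay":0,"az":0}]'
```

```text
time_s: 8.85
ee_pos: [526.4, -241.7, 86.2]
tool_rot: [-0.04, 0.999, -0.0, -0.002]
ft_force: [-8.5, -4.1, 3.4]
width: -0.0
grasp_force: 4.6
```

```bash
python3 -m crank '[{"x":0.5,"y":0,"z":0,"ax":0,"ay":0,"az":0},{"x":0.5,"y":0,"z":0,"ax":0,"ay":0,"az":0},{"x":0,"y":0,"z":0,"ax":0,"ay":0,"az":0}]'
python3 - <<'E'
from h import *
print(bot.read_state()['ft_force'])
for c in('top','scene'):
    im,d,W=cloud(c)
    r=bot.regions_of(c,'long_lever')
    cv2.imwrite(f'pics/b{c}.png',cv2.resize(im[190:260,280:390] if c=='top' else im[170:270,270:390],(600,400))[...,::-1])
    if not r: print('none');continue
    P=W[r[0]['pixels']];P=P[(P[:,2]>85)&(P[:,2]<125)]
    l=cv2.fitLine(P[:,:2].astype(np.float32),cv2.DIST_HUBER,0,.01,.01).ravel()
    print(c,r[0]['p'],len(P),l,np.degrees(np.arctan(l[0]/-l[1])),P.min(0),P.max(0))
E
cd pics; python3 -c "
import cv2;cv2.imwrite('b.png',cv2.resize(cv2.vconcat([cv2.imread('btop.png'),cv2.imread('bscene.png')]),(450,600)))"
```

```text
time_s: 9.1
ee_pos: [526.5, -241.6, 86.1]
tool_rot: [-0.04, 0.999, -0.0, -0.003]
ft_force: [-11.8, -5.2, 5.8]
width: 0.1
grasp_force: 5.8
[-11.80471416  -5.15698324   5.77468053]
top 0.64 34 [ 1.5816823e-01 -9.8741215e-01  5.3433710e+02 -1.6087373e+02] 9.10059 [ 528.30745607 -179.93667704  101.1332029 ] [ 537.92235401 -143.76608052  111.27355941]
scene 0.67 363 [ 8.5612111e-02 -9.9632853e-01  5.3501709e+02 -1.9963737e+02] 4.9112244 [ 523.42757263 -288.08717799   88.59742592] [ 577.63877328 -124.1135422   111.11447112]
```

View pics/b.png

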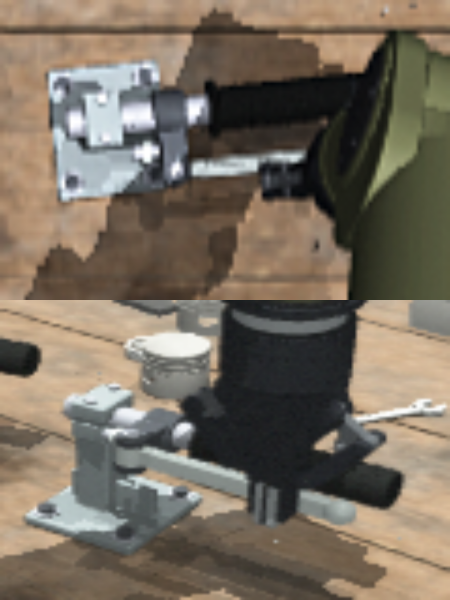

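The top half shows the blade nearly parallel to the grip with an open gap, and the bottom half shows the fingers on its outer face only. The blade is at +4.9° (about 0.30 rad) and the force rises without motion, so this is the stop. I'll hold it there.

```bash
Z='{"x":0,"y":0,"z":0,"ax":0,"ay":0,"az":0}'
python3 -m crank '[{"x":0.5,"y":0,"z":0,"ax":0,"ay":0,"az":0},{"x":0,"y":0,"z":0,"ax":0,"ay":0,"az":0},{"x":0,"y":0,"z":0,"ax":0,"ay":0,"az":0},{"x":0,"y":0,"z":0,"ax":0,"ay":0,"az":0},{"x":0,"y":0,"z":0,"ax":0,"ay":0,"az":0}]'
python3 -m crank '[{"x":0,"y":0,"z":0,"ax":0,"ay":0,"az":0},{"x":0,"y":0,"z":0,"ax":0,"ay":0,"az":0},{"x":0,"y":0,"z":0,"ax":0,"ay":0,"az":0},{"x":0,"y":0,"z":0,"ax":0,"ay":0,"az":0},{"x":0,"y":0,"z":0,"ax":0,"ay":0,"az":0}]'
python3 -m crank '[{"x":0,"y":0,"z":0,"ax":0,"ay":0,"az":0},{"x":0,"y":0,"z":0,"ax":0,"ay":0,"az":0},{"x":0,"y":0,"z":0,"ax":0,"ay":0,"az":0},{"x":0,"y":0,"z":0,"ax":0,"ay":0,"az":0},{"x":0,"y":0,"z":0,"ax":0,"ay":0,"az":0}]'
python3 -m crank '[{"x":0,"y":0,"z":0,"ax":0,"ay":0,"az":0},{"x":0,"y":0,"z":0,"ax":0,"ay":0,"az":0},{"x":0,"y":0,"z":0,"ax":0,"ay":0,"az":0}]'
```

```text
time_s: 9.72
ee_pos: [526.6, -241.6, 86.1]
tool_rot: [-0.04, 0.999, -0.0, -0.003]
ft_force: [-13.1, -3.8, 6.0]
width: -0.2
grasp_force: 6.3
time_s: 10.13
ee_pos: [526.6, -241.6, 86.1]
tool_rot: [-0.04, 0.999, -0.0, -0.003]
ft_force: [-12.6, -4.4, 8.3]
width: 0.0
grasp_force: 6.3
time_s: 10.55
ee_pos: [526.6, -241.6, 86.1]
tool_rot: [-0.04, 0.999, -0.0, -0.003]
ft_force: [-12.4, -3.3, 6.4]
width: -0.0
grasp_force: 6.3
time_s: 10.8
ee_pos: [526.6, -241.6, 86.1]
tool_rot: [-0.04, 0.999, -0.0, -0.003]
ft_force: [-12.8, -3.2, 6.8]
width: -0.0
grasp_force: 6.3
```

```bash
python3 -m crank '[{"x":-1,"y":0,"z":0,"ax":0,"ay":0,"az":0},{"x":-1,"y":0,"z":0,"ax":0,"ay":0,"az":0},{"x":-1,"y":0,"z":0,"ax":0,"ay":0,"az":0},{"x":-1,"y":0,"z":0,"ax":0,"ay":0,"az":-0.5},{"x":-1,"y":0,"z":0,"ax":0,"ay":0,"az":-0.5}]'
python3 -m crank '[{"x":-1.5,"y":0,"z":0,"ax":0,"ay":0,"az":-0.8},{"x":-1.5,"y":0,"z":0,"ax":0,"ay":0,"az":-0.8},{"x":-1.5,"y":0,"z":0,"ax":0,"ay":0,"az":-0.8},{"x":-1.5,"y":0,"z":0,"ax":0,"ay":0,"az":-0.8},{"x":-1.5,"y":0,"z":0,"ax":0,"ay":0,"az":-0.8}]'
python3 -m crank '[{"x":-1.5,"y":0,"z":0,"ax":0,"ay":0,"az":-0.8},{"x":-1.5,"y":0,"z":0,"ax":0,"ay":0,"az":-0.8},{"x":-1.5,"y":0,"z":0,"ax":0,"ay":0,"az":-0.8},{"x":-1.5,"y":0,"z":0,"ax":0,"ay":0,"az":-0.8},{"x":-1.5,"y":0,"z":0,"ax":0,"ay":0,"az":-0.8}]'
python3 -m crank '[{"x":-1.5,"y":0,"z":0,"ax":0,"ay":0,"az":-0.8},{"x":-1.5,"y":0,"z":0,"ax":0,"ay":0,"az":-0.8},{"x":-1.5,"y":0,"z":0,"ax":0,"ay":0,"az":-0.8},{"x":-1.5,"y":0,"z":0,"ax":0,"ay":0,"az":-0.8},{"x":-1.5,"y":0,"z":0,"ax":0,"ay":0,"az":-0.8}]'
```

```text
time_s: 11.22
ee_pos: [523.6, -241.5, 86.2]
tool_rot: [-0.032, 1.0, -0.0, -0.001]
ft_force: [-6.7, -4.7, 2.4]
width: 0.1
grasp_force: 3.4
time_s: 11.63
ee_pos: [516.5, -240.6, 86.2]
tool_rot: [0.003, 1.0, 0.0, -0.001]
ft_force: [-5.5, -1.1, 2.5]
width: -0.3
grasp_force: 2.9
time_s: 12.05
ee_pos: [509.6, -239.4, 86.2]
tool_rot: [0.038, 0.999, 0.001, -0.0]
ft_force: [-5.1, 1.9, 2.2]
width: 0.1
grasp_force: 2.3
time_s: 12.47
ee_pos: [502.6, -239.4, 86.1]
tool_rot: [0.073, 0.997, 0.001, -0.0]
ft_force: [-2.5, 3.1, 1.4]
width: -0.1
grasp_force: 1.7
```

```bash
python3 -m crank '[{"x":-1.5,"y":0,"z":0,"ax":0,"ay":0,"az":-0.8},{"x":-1.5,"y":0,"z":0,"ax":0,"ay":0,"az":-0.8},{"x":-1.5,"y":0,"z":0,"ax":0,"ay":0,"az":-0.8},{"x":-1.5,"y":0,"z":0,"ax":0,"ay":0,"az":-0.8},{"x":-1,"y":0,"z":0,"ax":0,"ay":0,"az":-0.5}]'
python3 -m crank '[{"x":-1,"y":0,"z":0,"ax":0,"ay":0,"az":0},{"x":-1,"y":0,"z":0,"ax":0,"ay":0,"az":0},{"x":-1,"y":0,"z":0,"ax":0,"ay":0,"az":0},{"x":-1,"y":0,"z":0,"ax":0,"ay":0,"az":0},{"x":-1,"y":0,"z":0,"ax":0,"ay":0,"az":0}]'
python3 -m crank '[{"x":-1,"y":0,"z":0,"ax":0,"ay":0,"az":0},{"x":-1,"y":0,"z":0,"ax":0,"ay":0,"az":0},{"x":-1,"y":0,"z":0,"ax":0,"ay":0,"az":0},{"x":-1,"y":0,"z":0,"ax":0,"ay":0,"az":0},{"x":-1,"y":0,"z":0,"ax":0,"ay":0,"az":0}]'
python3 -m crank '[{"x":-5,"y":0,"z":0,"ax":0,"ay":0,"az":0},{"x":-8,"y":0,"z":0,"ax":0,"ay":0,"az":0},{"x":-8,"y":0,"z":0,"ax":0,"ay":0,"az":0},{"x":-8,"y":0,"z":0,"ax":0,"ay":0,"az":0},{"x":-4,"y":0,"z":0,"ax":0,"ay":0,"az":0}]'
```

```text
time_s: 12.88
ee_pos: [495.5, -240.7, 86.4]
tool_rot: [0.106, 0.994, -0.0, 0.0]
ft_force: [-1.9, 2.2, -0.3]
width: -0.0
grasp_force: 1.1
time_s: 13.3
ee_pos: [490.9, -241.0, 86.5]
tool_rot: [0.105, 0.994, -0.0, 0.001]
ft_force: [-0.2, -1.4, 0.8]
width: -0.2
grasp_force: 0.0
time_s: 13.72
ee_pos: [485.4, -240.6, 86.3]
tool_rot: [0.105, 0.994, -0.0, 0.0]
ft_force: [-0.1, -0.6, -0.1]
width: 0.2
grasp_force: 0.0
time_s: 14.13
ee_pos: [450.5, -240.5, 86.3]
tool_rot: [0.105, 0.994, -0.0, -0.001]
ft_force: [0.2, 0.2, 0.1]
width: -0.0
grasp_force: 0.0
```

Released smoothly and clear. I'll rise, swing aside and check.

```bash
python3 -m crank '[{"x":0,"y":0,"z":30,"ax":0,"ay":0,"az":0},{"x":0,"y":0,"z":30,"ax":0,"ay":0,"az":0},{"x":0,"y":0,"z":30,"ax":0,"ay":0,"az":0},{"x":0,"y":0,"z":30,"ax":0,"ay":0,"az":0},{"x":0,"y":0,"z":20,"ax":0,"ay":0,"az":0}]'
python3 -m crank '[{"x":0,"y":25,"z":0,"ax":0,"ay":0,"az":0},{"x":0,"y":30,"z":0,"ax":0,"ay":0,"az":0},{"x":0,"y":30,"z":0,"ax":0,"ay":0,"az":0},{"x":0,"y":30,"z":0,"ax":0,"ay":0,"az":0},{"x":0,"y":30,"z":0,"ax":0,"ay":0,"az":0}]'
python3 -m crank '[{"x":0,"y":30,"z":0,"ax":0,"ay":0,"az":0},{"x":0,"y":30,"z":0,"ax":0,"ay":0,"az":0},{"x":0,"y":15,"z":0,"ax":0,"ay":0,"az":0},{"x":0,"y":0,"z":0,"ax":0,"ay":0,"az":0},{"x":0,"y":0,"z":0,"ax":0,"ay":0,"az":0}]'
python3 - <<'E'
from h import *
for c in('top','scene'):
    im,d,W=cloud(c)
    r=bot.regions_of(c,'long_lever')
    if c=='top': cv2.imwrite('pics/fin.png',im[...,::-1])
    if not r: continue
    P=W[r[0]['pixels']];P=P[(P[:,2]>85)&(P[:,2]<125)]
    l=cv2.fitLine(P[:,:2].astype(np.float32),cv2.DIST_HUBER,0,.01,.01).ravel()
    print(c,len(P),np.degrees(np.arctan(l[0]/-l[1])))
E
```

```text
time_s: 14.55
ee_pos: [452.5, -240.8, 229.2]
tool_rot: [0.105, 0.994, -0.001, 0.001]
ft_force: [0.9, -0.2, -0.6]
width: 0.4
grasp_force: 0.0
time_s: 14.97
ee_pos: [451.7, -94.3, 226.4]
tool_rot: [0.105, 0.994, -0.0, 0.0]
ft_force: [1.1, 0.0, -0.3]
width: 0.0
grasp_force: 0.0
time_s: 15.38
ee_pos: [452.1, -20.1, 226.3]
tool_rot: [0.104, 0.995, -0.0, 0.0]
ft_force: [0.4, -1.1, 0.0]
width: 0.1
grasp_force: 0.0
top 183 -12.529071
scene 453 -12.184625
```

View pics/fin.png

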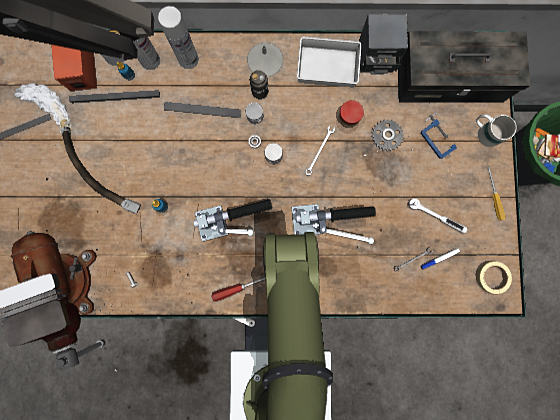

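The lever is back at its released angle (ball at (370, 240), as at the start) and nothing else has moved. The arm is clear.

```bash
python3 -c "
from bench import bot
print(bot.hand_in())"
```

```text
the job is handed in; nothing more can be done
None
```

The long lever was pressed to its stop, held there about 1.7 s at roughly 13 N and eased back to fully released; the arm moved clear, the final picture shows nothing else shifted, and the job is handed in (no verdict was returned).

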